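# Find the high spot of a polishing wheel on the truing stand

## Task

Swing the lever on the truing stand right over to its stop so that the sprung pointer bears on the rim of the felt polishing wheel. Then turn the wheel slowly and gently, with a light grip on its crank knob, feel for the one high spot on its rim, where the pointer drags hardest, stop with the middle of the high spot at the pointer, and let go. Leave the pointer itself and the other things on the bench alone.

Things in the scene. Friction and masses are not known exactly. Their poses are not given: they have to be found in the camera images.
- stand: grey truing stand fixed to the bench, base plate 130 x 310 x 12 mm. Origin on the bench under the vertical wheel spindle, z up; its y axis runs from the spindle to the pointer (85 to 175 mm out) and on to the lever post (180 mm out).
- wheel_center (a point): middle of a grey felt polishing wheel lying flat on the spindle (radius 85 mm, heights 40 to 64 mm; point at 52 mm). It turns endlessly either way and stays where left. Its rim has ONE high spot, a smooth hump about 60 degrees wide, 3 mm proud in the middle; its place relative to the crank is unknown, differs each time, and is not at the pointer at first. Axes as the stand's.
- touch (a point): point fixed in the stand, 85 mm along its y at height 52 mm, where the pointer pin bears on the rim once the lever is over: with 2.3 N, rising 1.8 N per mm to 7.6 N at the middle of the high spot, friction about 0.35. To turn the wheel at the crank knob takes 2 to 3 N elsewhere and 5 to 8 N on the high spot; it is greatest some 5 degrees before its middle, whichever way you turn.
- pointer: aluminium slide block, 28 x 50 x 18 mm, carrying the horizontal sprung steel pointer pin at height 52 mm. Only the lever moves it: its origin is at the stand's origin with the lever back, 10 mm along the stand's -y with the lever over; the block's centre is 145 mm along y and 52 mm up from that origin.
- crank: steel crank on top of the wheel, turning with it. Origin on the spindle axis at bench height, z up; its x axis points to the crank knob. Its 16 mm wide arm lies between heights 68 and 74 mm.
- crank_grip (a point): grip point of the crank knob: an upright black cylinder, 18 mm in diameter, 37 mm tall (heights 77 to 114 mm), 50 mm from the spindle axis, that spins freely on its own pin. The point is on its axis at height 98 mm. A grip of 15 to 20 N holds it; both fingers together must not press on it with over 60 N.
- lever_grip (a point): grip point of the lever knob: an upright black cylinder, 16 mm in diameter, heights 65 to 97 mm, at the end of the steel lever, 60 mm from the lever's vertical pivot, which is at stand (0, 180 mm). The point is on its axis at height 85 mm.
- lever (a joint): lever angle about its vertical pivot, rad: 0 with the pointer drawn back (the lever points 0.7 rad from the stand's +y towards its -x), 1.4 at its stop, fully over (0.7 rad from +y towards +x). Grows clockwise seen from above, takes 3 to 5 N at the knob, stays where it is left; a cam on it drives the pointer in.
- spare_wheel: bystander: grey felt wheel, 80 mm in diameter, 24 mm tall, lying flat
- brush: bystander: brush lying on the bench
- cast: bystander: white plaster cast, 60 x 50 x 31 mm
- mixing_bowl: bystander: blue bowl, 110 mm across, 55 mm tall
- spray: bystander: white bottle, 64 mm in diameter, 170 mm tall
- paste_jar: bystander: amber jar, 56 mm in diameter, 50 mm tall
- spatula: bystander: spatula lying on the bench

How it is judged (in metres and radians):
On the way:
1. the lever is swung over to its stop (value of joint lever above 1.36 rad), for 0.2 s.
At the end, for the whole second after the job is handed in: The lever is over at its stop (past 1.36 rad), the wheel is at rest (under 0.05 rad/s) and the rim presses on the pointer with more than 6.8 N of its greatest 7.6 N (the middle of the high spot within about 12 degrees of the pointer) (value of joint lever above 1.36 rad and contact force between pointer and anything else above 6.8 N and angular speed of crank below 0.05 rad/s); the robot touches nothing.
It fails at once if the wheel was spun, not turned slowly (over 4 rad/s) (angular speed of crank above 4 rad/s).
It fails at once if the crank was gripped or forced hard, not turned gently (both fingers together over 60 N) (contact force between the fingers and crank above 60 N).
It fails at once if the pointer was touched by the robot (over 2 N) (contact force between any of the fingers, the arm and pointer above 2 N).
It fails at once if a bystander was moved by more than 30 mm (distance of any of spare_wheel, brush, cast, mixing_bowl, spray, paste_jar, spatula from where it was at the start of the episode above 0.03 m).
It also fails if it takes over 72 s, if anything falls off the work surface, if the arm or the gripper's body presses on something with over 40 N, if the wrist force passes 120 N, or if a joint passes its speed limit or range.

## Robot

A 6-joint arm with a two-finger parallel gripper is mounted at the origin on the work surface. World frame = base frame: x ahead of the robot, y to its left, z up, the work surface at z = 0. Lengths are in mm, angles in rad, forces in N, time in s.
With the tool pointing down it reaches from about 275 to 750 mm from the base axis. Payload 10.2 kg.
Tool frame: the origin (TCP) lies between the finger pads; the fingertips stand 11 mm ahead of it and the grasp point (between the pads) lies 8 mm behind it (ctrl.nose_length is the distance from the TCP to the fingertips, in mm); x points along the fingers, y is the direction in which the jaws open and shut, and the axes are right-handed (so a half turn about x gives the same grasp; the last joint's range is limited). The gripper opens to 85 mm and grips with 20 to 120 N. Pads are 22 mm wide; open, the fingers measure 114 mm over their backs; the gripper's body (76 mm by 85 mm) begins 54 mm behind the grasp point. The pads swing forward as they close: fully open they stand 13 mm farther back than shut.
Start: joints at [-1.325, 0.313, 1.498, -0, 1.331, -0.223], TCP at [237.192, -468.37, 215.194] pointing down, gripper open.
Joint ranges: [-2.94, 2.94], [-0.97, 2.17], [0.19, 2.56], [-1.23, 4.37], [0.02, 3.11], [-2.88, 2.88]. Speed limits (rad/s): [2.39, 2.39, 3.01, 3.14, 3.14, 3.14].

## Interface

Orientations are given as a unit quaternion [w, x, y, z].
In Python, from rig import ctrl, capture, ticket gives the robot as it stands.
- The arm moves only by the tool step_arm, never from a script. Its argument "commands" is a list of rows, each a list of 2 entries, a list of its own where there are three numbers: the shift along the world's x, y, z normalised to -1 to 1, where 1 is 0.04 m, then the turn about the world's z normalised to -1 to 1, where 1 is 180 degrees. A call has 1 to 5 rows; each row shifts and turns the commanded pose from where the row before left it; what a row does not reach is not made up. A row lasts 1/10 s, in which the tool goes at most 50 mm and 8.59 degrees, less where a joint would pass 70% of its speed; a pose out of reach is approached as far as the arm can. A call with a number of a shift or a turn outside -1 to 1 is refused whole. A call with a gripper value outside its range is refused whole. "gripper" is the closure, from -1 (fully open) to 1 (shut), so that 0 is half open, set as the call begins (left out, the last holds). The fingers move at their own pace and stop on an object; "force" is the grip in N (left out, the last holds). Time passes only in rows, so rows that do not move let the fingers close. It gives the time, the measured TCP pose, the force and the opening at its end, in the units of the state.
- ctrl.sense(): the state, without advancing time (a new reading comes with each control period).
- capture(name): name is "scene" or "side" or "wrist"; returns a dict with "image" (420x560x3 uint8, blue, green, red), "fov_y" (degrees; the focal length in pixels is half the picture's height over the tangent of half this angle, whatever the lens; pixels are square), "cx", "cy" (the principal point, pixels), "origin" and "orientation" of the camera in the world. Camera axes: x right, y down, z forward; pixel columns grow to the right and rows downward; lengths in mm; the calibration is good to about 2 mm. A picture is of the moment at which its call begins. There is no depth.
- ticket.finish_job(): hands the job in, once; it reports no verdict.
The state is a dict: "time_s": time; "joints": joint angles; "dq": joint speeds; "tau": joint torques, N m; "eef_pos": TCP position; "ee_rot": TCP orientation; "force": force on the tool from outside, world axes, zero at the start; "wrist_torque": the same for the moment, N m; "grip_width": opening from 0.0 (shut) to 1.0 (fully open).
Only numpy, scipy, OpenCV 4.12 (cv2) and the standard library are available. Lean on these libraries where they do the work, as an engineer would, in place of code of your own. Each camera call takes 0.05 s, during which the arm holds its last target.

## Working session

There is one attempt and no reset: what is moved stays moved. The work goes in short steps, Python scripts to look and compute and a tool call to move; the robot and the scene stay as the last step left them, time stands still between calls to the robot, and variables do not carry over. Pictures are saved under pics/ and viewed, and the job is handed in when it is done.

Besides the shell and the picture viewer there is one more tool, called after ">>>" by a JSON object that holds its "method" and its "body". step_arm: Moves the arm, as the interface text tells. Its arguments: {"type":"object","properties":{"commands":{"type":"array","items":{"type":"array"}},"gripper":{"type":"number"},"force":{"type":"number"}},"required":["commands"]}

```bash
ls; mkdir -p pics
python3 - <<'E'
from rig import ctrl,capture
import cv2,json
s=ctrl.sense();print(s)
for n in("scene","side","wrist"):
    c=capture(n);cv2.imwrite(f"pics/{n}0.png",c["image"]);print(n,{k:v for k,v in c.items() if k!="image"})
E
```

```text
pics
{'time_s': 0.0, 'joints': array([-1.32539515e+00,  3.13448242e-01,  1.49843129e+00, -8.11281535e-06,
        1.33098472e+00, -2.23443539e-01]), 'dq': array([-3.61351486e-04,  6.20332961e-04,  1.40632661e-03, -1.50668536e-04,
        1.26450903e-03, -6.00541134e-05]), 'tau': array([-3.48226768e-04, -4.12268865e+01, -2.59741598e+01, -1.73111512e-04,
        4.21758508e-03,  4.90697616e-06]), 'eef_pos': array([ 237.1235508 , -468.09449752,  214.63816641]), 'ee_rot': array([-0.16379871, -0.68775846, -0.16469775,  0.6877739 ]), 'force': array([-0.1087282 ,  0.08900315,  0.40682339]), 'wrist_torque': array([0.04338237, 0.03364806, 0.04163216]), 'grip_width': 0.9962503691190735}
scene {'fov_y': 54.073154326342795, 'cx': 280.06567835557206, 'cy': 215.3509412040775, 'origin': array([1161.47289586, -269.17171318,  970.56001204]), 'orientation': array([-0.26620087,  0.80357028,  0.50854343, -0.15746583])}
side {'fov_y': 50.08423307340021, 'cx': 276.31823903871737, 'cy': 219.43180103829295, 'origin': array([ 490.08403677,  988.29304367, 1329.00225406]), 'orientation': array([ 0.01733289, -0.02790596,  0.94699555, -0.3195626 ])}
wrist {'fov_y': 61.92969268868551, 'cx': 277.8209789139105, 'cy': 210.06799243439326, 'origin': array([ 300.61507734, -436.45021468,  374.08413312]), 'orientation': array([ 0.11919669,  0.84350319, -0.51851206, -0.07375472])}
```

View pics/scene0.png

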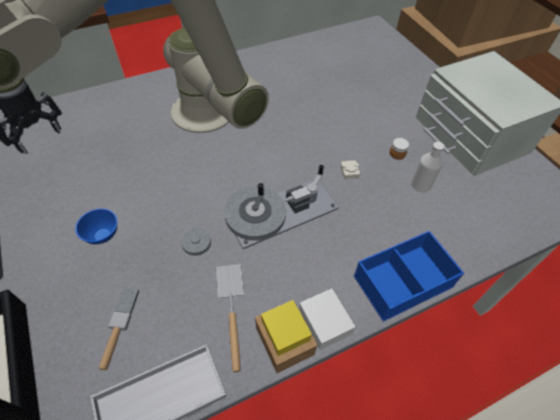

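View pics/side0.png

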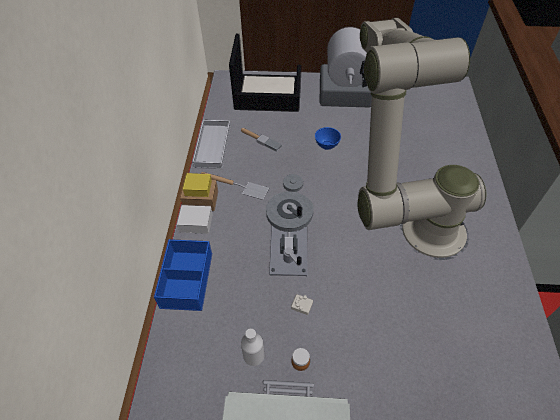

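View pics/wrist0.png

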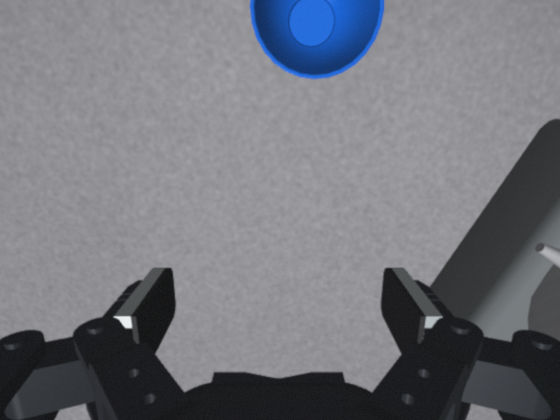

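Scene: wheel about (255,212), crank knob (261,188), lever knob (320,170). Side: wheel (290,210), crank knob (299,211), lever knob (299,261). I'll zoom in and triangulate.

```bash
cat > h.py <<'E'
import numpy as np,cv2
from scipy.spatial.transform import Rotation as R
def cam(c):
    q=np.array(c["orientation"]);return R.from_quat([q[1],q[2],q[3],q[0]]).as_matrix()
def foc(c): return 210/np.tan(np.radians(c["fov_y"]/2))
def ray(c,p):
    f=foc(c);d=cam(c)@np.array([(p[0]-c["cx"])/f,(p[1]-c["cy"])/f,1]);return np.array(c["origin"]),d/np.linalg.norm(d)
def onz(c,p,z):
    o,d=ray(c,p);return o+d*(z-o[2])/d[2]
def proj(c,X):
    v=cam(c).T@(np.array(X,float)-c["origin"]);return np.array([c["cx"],c["cy"]])+foc(c)*v[:2]/v[2]
def tri(rs):
    A=np.zeros((3,3));b=np.zeros(3)
    for o,d in rs:
        P=np.eye(3)-np.outer(d,d);A+=P;b+=P@o
    X=np.linalg.solve(A,b);return X,[float(np.linalg.norm((np.eye(3)-np.outer(d,d))@(X-o))) for o,d in rs]
def blobs(c,x0,y0,x1,y1,th=45,amin=15):
    im=c["image"][y0:y1,x0:x1];m=(im.max(2)<th).astype(np.uint8)
    n,l,st,ce=cv2.connectedComponentsWithStats(m)
    out=[]
    for i in range(1,n):
        if st[i,4]>=amin: out.append((st[i].tolist(),(ce[i]+[x0,y0]).round(1).tolist()))
    return out
E
python3 - <<'E'
from h import *
from rig import capture
b={"scene":(220,140,350,250),"side":(255,180,325,285)}
for n in b:
    c=capture(n);x0,y0,x1,y1=b[n]
    cv2.imwrite(f"pics/z_{n}.png",cv2.resize(c["image"][y0:y1,x0:x1],None,fx=5.5,fy=5.5,interpolation=cv2.INTER_CUBIC))
    for t in(40,60):print(n,t,blobs(c,*b[n],th=t))
E
```

```text
scene 40 [([99, 26, 3, 8, 18], [320.3, 170.1]), ([39, 47, 4, 8, 31], [260.5, 190.6])]
scene 60 [([99, 26, 4, 8, 29], [320.6, 169.6]), ([38, 44, 5, 12, 50], [260.2, 189.5]), ([68, 58, 22, 14, 133], [299.0, 204.8])]
side 40 [([42, 26, 5, 10, 40], [298.8, 210.8]), ([42, 77, 4, 8, 30], [298.5, 260.3])]
side 60 [([29, 6, 10, 5, 17], [287.9, 188.8]), ([38, 26, 9, 12, 58], [298.6, 211.5]), ([12, 36, 25, 15, 54], [277.4, 225.5]), ([38, 58, 4, 16, 32], [294.1, 247.5]), ([25, 63, 4, 11, 29], [281.2, 248.7]), ([42, 76, 4, 9, 32], [298.5, 260.2])]
```

```bash
sleep 1; file pics/z_*
```

```text
bash: file: command not found
```

View pics/z_scene.png

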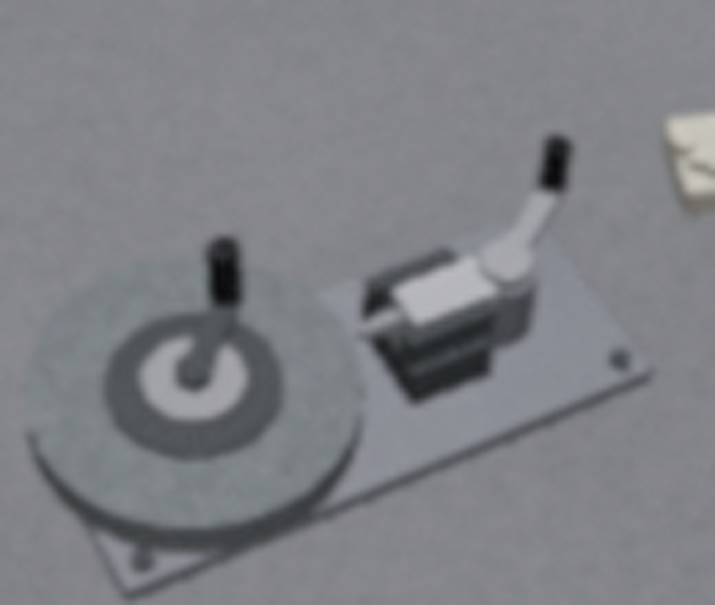

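View pics/z_side.png

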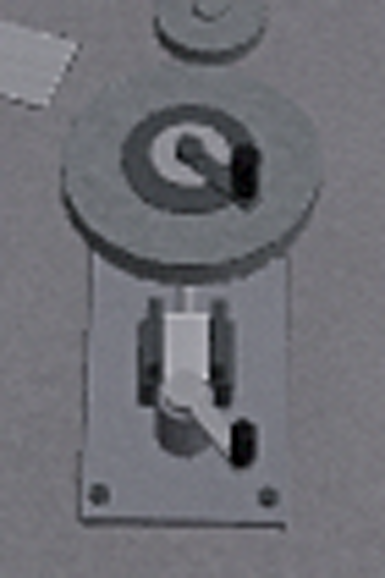

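Run:
```python
from h import *
from rig import capture
s=capture("scene");d=capture("side")
P={"crank":((260.9,189.3),(299,211)),"lever":((321.1,169.6),(299,260.6)),"hub":((255.1,208.2),(289.6,207.4))}
for k,(a,b) in P.items():
    X,r=tri([ray(s,a),ray(d,b)]);print(k,X.round(1),np.round(r,1))
# stand axis from base edges in side view
for p in((84,520),(284,525),(95,260),(284,260)):
    q=(255+p[0]/5.5,180+p[1]/5.5);print(onz(d,q,12).round(1))
for p in((128,597),(650,373),(320,290)):
    q=(220+p[0]/5.5,140+p[1]/5.5);print(onz(s,q,12).round(1))
```

```text
crank [492.2  10.6  96. ] [0.6 0.6]
lever [485.8 205.   80.7] [1. 1.]
hub [527.  -23.4  71.1] [1.2 1.2]
[579.4 221.6  12. ]
[457.1 218.4  12. ]
[586.4  24.   12. ]
[461.7  17.4  12. ]
[598.9 -90.8  12. ]
[587.8 214.3  12. ]
[462.6  79.3  12. ]
```

Run:
```python
from h import *
from rig import ctrl,capture
q=ctrl.sense()["ee_rot"];print(R.from_quat([q[1],q[2],q[3],q[0]]).as_matrix().round(3))
c=capture("wrist");print(cam(c).round(3), c["origin"]-ctrl.sense()["eef_pos"])
```

```text
[[-0.     0.452 -0.892]
 [ 0.    -0.892 -0.452]
 [-1.    -0.    -0.   ]]
[[ 0.451 -0.857 -0.248]
 [-0.892 -0.434 -0.125]
 [ 0.     0.278 -0.961]] [ 63.4431904   31.80868994 159.33341109]
```

>>> {"method": "step_arm", "body": {"commands": [[[0.48,0.94,0.1],0],[[0.48,0.94,0.1],0],[[0.48,0.94,0.1],0],[[0.48,0.94,0.1],0],[[0.48,0.94,0.1],0]]}}

```text
time_s: 0.9
eef_pos: [333.6, -278.8, 235.4]
ee_rot: [0.164, 0.688, 0.164, -0.688]
force: [0.9, -0.7, 0.3]
grip_width: 1.001
```

>>> {"method": "step_arm", "body": {"commands": [[[0.48,0.94,0.1],0],[[0.48,0.94,0.1],0],[[0.48,0.94,0.1],0],[[0.48,0.94,0.1],0],[[0.48,0.94,0.1],0]]}}

```text
time_s: 1.4
eef_pos: [429.7, -90.7, 255.6]
ee_rot: [0.164, 0.688, 0.164, -0.688]
force: [0.2, 0.2, 0.3]
grip_width: 1.002
```

>>> {"method": "step_arm", "body": {"commands": [[[0.48,0.94,0.1],0],[[0.48,0.94,0.1],0],[[0.48,0.94,0.1],0],[[0.48,0.94,0.1],0],[[0,0,0],0]], "gripper": 0}}

```text
time_s: 1.9
eef_pos: [507.1, 61.6, 271.2]
ee_rot: [0.166, 0.688, 0.166, -0.687]
force: [-1.0, -0.5, -0.0]
grip_width: 0.497
```

Run:
```python
from h import *
from rig import ctrl,capture
import pickle
c=capture("wrist");cv2.imwrite("pics/w1.png",c["image"]);pickle.dump(c,open("w1.pkl","wb"));print(ctrl.sense()["eef_pos"])
for k,X in dict(crank=(492,11,98),lever=(486,205,85),hub=(527,-23,72)).items():print(k,proj(c,X))
```

```text
[506.30574095  59.66173978 270.93900417]
crank [315.81458169 221.09067298]
lever [135.82341051 135.3092617 ]
hub [357.40744    199.42889111]
```

View pics/w1.png

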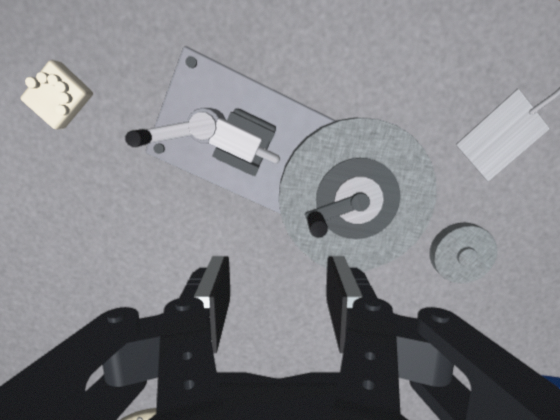

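The wrist view shows the crank knob middle at about (316.5,222), the lever knob middle at (138.5,138) and the hub at (360,201). Next I'll refine these across the views.

Run:
```python
from h import *
from rig import capture
import pickle
w=pickle.load(open("w1.pkl","rb"))
s=capture("scene");d=capture("side")
print(blobs(w,100,110,180,160,th=40),blobs(w,295,195,340,245,th=40))
P={"crank":((260.9,189.3),(299,211),(316.5,222)),"lever":((321.1,169.6),(299,260.6),(138.5,138)),"hub":((255.1,208.2),(289.6,207.4),(360.5,201))}
for k,(a,b,e) in P.items():
    X,r=tri([ray(s,a),ray(d,b),ray(w,e)]);print(k,X.round(1),np.round(r,1))
    for n,pp in(("sw",((s,a),(w,e))),("dw",((d,b),(w,e)))):
        X,r=tri([ray(*q) for q in pp]);print("  ",n,X.round(1),np.round(r,1))
print("hub z72",onz(w,(360.5,201),74),"lever85",onz(w,(138.5,138),81),"crank",onz(w,(316.5,222),95.5))
print("base", [onz(w,p,12).round(1) for p in((186,47),(334,121),(155,128),(276,211))])
print("pivot,pin",onz(w,(204,125),72).round(1),onz(w,(275,157),52).round(1))
# wheel disc
im=w["image"].astype(int);g=cv2.cvtColor(w["image"],cv2.COLOR_BGR2HSV)
m=((im[:,:,1]-im[:,:,2])>4).astype(np.uint8)
n,l,st,ce=cv2.connectedComponentsWithStats(m);i=1+st[1:,4].argmax();print(st[i],ce[i],onz(w,ce[i],64))
```

```text
[([35, 20, 16, 15, 141], [143.7, 136.3])] [([13, 17, 17, 15, 150], [314.9, 217.8])]
crank [491.9  10.2  96.1] [1.1 0.1 1.1]
   sw [491.9  10.2  96.1] [1.1 1.1]
   dw [491.4   9.6  95.7] [0.5 0.5]
lever [484.9 204.4  80.1] [2.  0.4 1.7]
   sw [483.2 206.   76.4] [1.6 1.6]
   dw [484.2 203.5  79.9] [0.7 0.7]
hub [527.2 -24.6  71.6] [2.1 1.2 2.2]
   sw [528.6 -24.7  73.9] [1.9 1.9]
   dw [526.2 -29.   65.3] [0. 0.]
hub z72 [527.25434335 -26.12071353  74.        ] lever85 [483.78454502 203.02931839  81.        ] crank [490.88374147   9.30153881  95.5       ]
base [array([582.8, 213.3,  12. ]), array([588.2,  29.7,  12. ]), array([486.3, 211.6,  12. ]), array([460.7,  40.2,  12. ])]
pivot,pin [523.3 152.3  72. ] [524.8  73.8  52. ]
[  279   118   157   153 12495] [361.13533413 190.70020008] [536.18360973 -24.21801797  64.        ]
```

>>> {"method": "step_arm", "body": {"commands": [[[-0.11,0.72,-0.7],0],[[-0.11,0.72,-0.7],0],[[-0.11,0.72,-0.7],0],[[-0.11,0.72,-0.7],0],[[-0.11,0.72,-0.7],0]]}}

```text
time_s: 2.55
eef_pos: [483.7, 201.7, 130.4]
ee_rot: [0.164, 0.688, 0.163, -0.688]
force: [0.5, 0.2, 0.7]
grip_width: 0.5
```

>>> {"method": "step_arm", "body": {"commands": [[[0,0,0],0],[[0,0,0],0]]}}

```text
time_s: 2.75
eef_pos: [484.0, 201.1, 131.3]
ee_rot: [-0.164, -0.688, -0.164, 0.688]
force: [0.1, -0.4, -0.2]
grip_width: 0.499
```

Run:
```python
from h import *
from rig import ctrl,capture
c=capture("wrist");cv2.imwrite("pics/w2.png",c["image"]);p=ctrl.sense()["eef_pos"];print(p)
print(proj(c,(484.2,203.5,97)),proj(c,(p[0],p[1],97)),blobs(c,100,60,460,300,th=40,amin=80))
```

```text
[484.62192461 200.80857063 132.02703285]
[273.78945974 232.52628474] [278.20592563 233.86839852] [([165, 148, 22, 20, 275], [275.5, 216.3]), ([111, 197, 18, 43, 499], [221.7, 282.5]), ([227, 197, 19, 43, 488], [334.1, 282.7]), ([79, 225, 19, 15, 179], [188.7, 292.5]), ([259, 225, 19, 15, 179], [367.0, 292.6])]
```

View pics/w2.png

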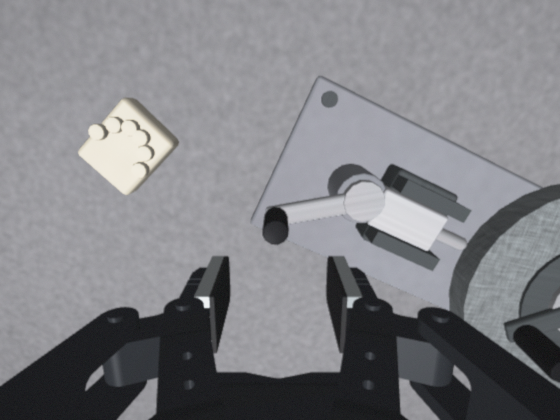

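Knob top is at (275.5,232) against a prediction of (274,232.5), so I'm aligned. Descending and gripping.

>>> {"method": "step_arm", "body": {"commands": [[[0,0.05,-0.6],0],[[0,0,-0.65],0],[[0,0,0],0],[[0,0,0],0]]}}

```text
time_s: 3.2
eef_pos: [484.9, 203.2, 82.6]
ee_rot: [0.164, 0.688, 0.164, -0.687]
force: [0.3, 0.7, 0.4]
grip_width: 0.501
```

>>> {"method": "step_arm", "body": {"commands": [[[0,0,0],0],[[0,0,0],0],[[0,0,0],0],[[0,0,0],0],[[0,0,0],0]], "gripper": 1, "force": 30}}

```text
time_s: 3.7
eef_pos: [484.1, 204.1, 81.4]
ee_rot: [0.164, 0.688, 0.164, -0.688]
force: [-0.2, 0.5, -0.2]
grip_width: 0.004
```

The fingers shut on nothing. Looking before doing anything else.

Run:
```python
from h import *
from rig import ctrl,capture
c=capture("wrist");cv2.imwrite("pics/w3.png",c["image"]);p=ctrl.sense()["eef_pos"];print(p,ctrl.sense()["grip_width"])
print(proj(c,(484.2,203.5,97)),proj(c,p))
b={"scene":(270,120,370,220),"side":(265,225,325,285)}
I=[]
for n in b:
    c=capture(n);x0,y0,x1,y1=b[n]
    I.append(cv2.resize(c["image"][y0:y1,x0:x1],(400,400),interpolation=cv2.INTER_CUBIC))
cv2.imwrite("pics/z3.png",np.hstack(I))
```

```text
[484.01558689 204.07269241  81.30148479] 0.0024805235631587545
[278.52990495 272.97198657] [277.25331494 258.49018932]
```

View pics/w3.png

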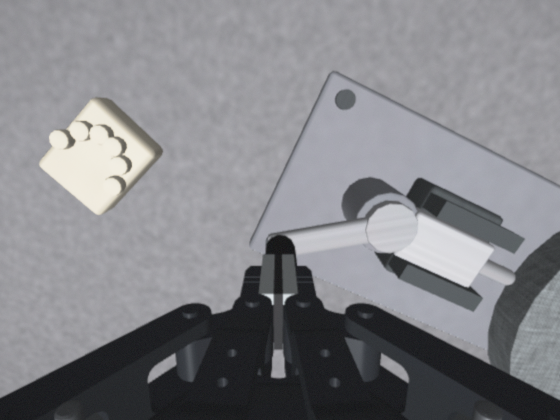

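View pics/z3.png

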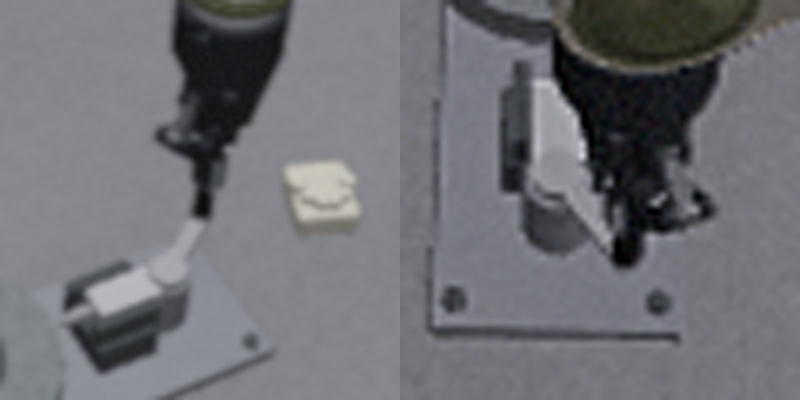

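Run:
```python
from h import *
from rig import ctrl,capture
c=capture("wrist");p=ctrl.sense()["eef_pos"];u=np.array([.892,.452,0])
for z in(65,70,81,89,97):
  print(z,[proj(c,(p[0]+a*u[0],p[1]+a*u[1],z)).round(0).tolist() for a in(-11,0,11,19,27)])
im=c["image"][200:330,200:360];cv2.imwrite("pics/w3z.png",cv2.resize(im,None,fx=5,fy=4.6,interpolation=cv2.INTER_CUBIC))
```

```text
65 [[277.0, 265.0], [277.0, 246.0], [277.0, 227.0], [277.0, 212.0], [277.0, 197.0]]
70 [[277.0, 269.0], [277.0, 250.0], [277.0, 230.0], [277.0, 215.0], [277.0, 200.0]]
81 [[277.0, 278.0], [277.0, 258.0], [277.0, 237.0], [277.0, 222.0], [277.0, 206.0]]
89 [[277.0, 286.0], [277.0, 265.0], [277.0, 244.0], [277.0, 227.0], [277.0, 210.0]]
97 [[277.0, 295.0], [277.0, 273.0], [277.0, 250.0], [277.0, 233.0], [277.0, 216.0]]
```

View pics/w3z.png

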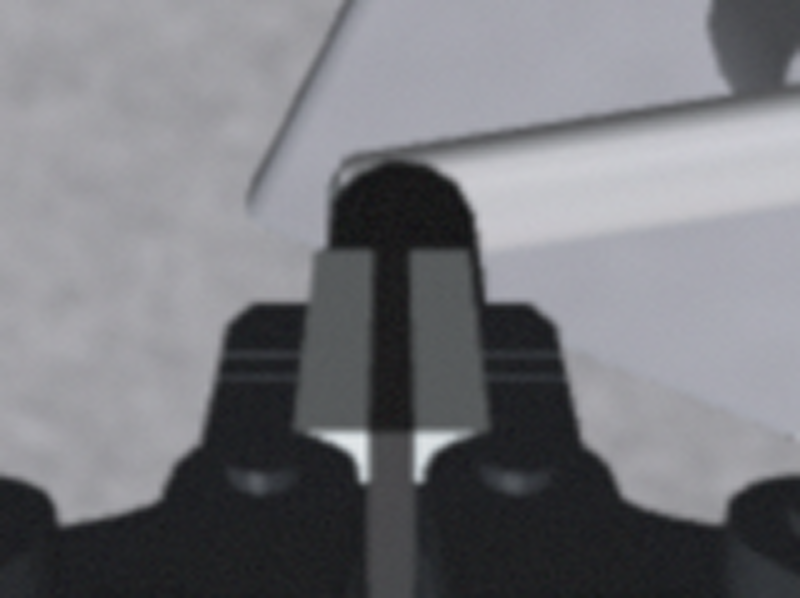

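Run:
```python
from h import *
from rig import ctrl,capture
p=ctrl.sense()["eef_pos"]
b={"scene":(300,135,340,185),"side":(280,235,320,285)}
I=[]
for n in b:
    c=capture(n);x0,y0,x1,y1=b[n]
    im=cv2.resize(c["image"][y0:y1,x0:x1],None,fx=9,fy=9,interpolation=cv2.INTER_CUBIC)
    im=cv2.convertScaleAbs(im,alpha=1.8,beta=10)
    for z,col in((65,(0,0,255)),(70,(0,255,0)),(97,(255,0,0)),(114,(0,255,255))):
        q=(proj(c,(p[0],p[1],z))-[x0,y0]+.5)*9;cv2.circle(im,tuple(int(v) for v in q),3,col,-1)
    I.append(im)
cv2.imwrite("pics/z4.png",np.hstack(I))
```

```text
(no output)
```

View pics/z4.png

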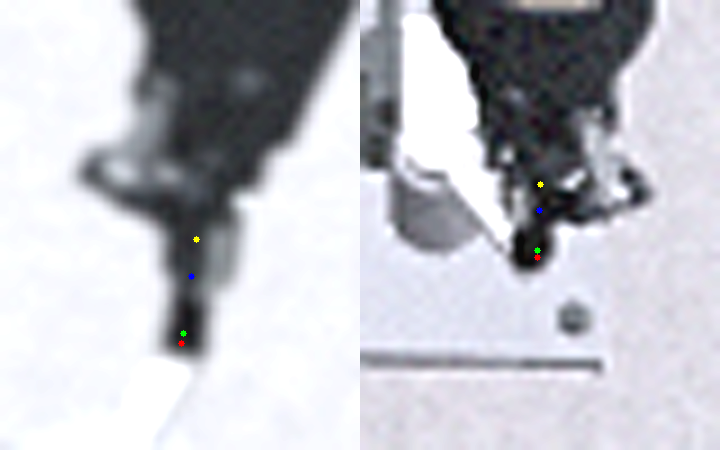

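Run:
```python
from rig import ctrl
print([a for a in dir(ctrl) if a[0]!="_"],ctrl.nose_length); s=ctrl.sense();print(s)
```

```text
['PlanningError', 'nose_length', 'sense'] 11.0
{'time_s': 4.0, 'joints': array([1.75679262e-01, 4.59346490e-01, 1.66506432e+00, 6.02167454e-07,
       1.01734071e+00, 1.27766261e+00]), 'dq': array([ 0.00052582, -0.00124943, -0.00222863, -0.0003566 ,  0.0017499 ,
        0.00016141]), 'tau': array([ 3.73263392e-03, -4.38469470e+01, -2.19086534e+01,  1.06482605e-04,
        1.19384014e-03, -9.27992232e-05]), 'eef_pos': array([483.95924944, 204.02542705,  81.1384519 ]), 'ee_rot': array([-0.1642331 , -0.68771305, -0.16424005,  0.68782517]), 'force': array([ 0.39238757,  0.1213225 , -0.69970491]), 'wrist_torque': array([-0.001972  ,  0.01829769, -0.01612081]), 'grip_width': 0.0003709938867865325}
```

The wrist picture shows the pads covering the knob's top: the pad edge is at row 254 and the knob is centred beneath them. So the real fingertips are about 28 mm higher than the stated TCP-to-tip length implies. I'll open, go down part of the way and test-close to confirm.

>>> {"method": "step_arm", "body": {"commands": [[[0,0,0],0],[[0,0,0],0],[[0,0,0],0],[[0,0,-0.18],0],[[0,0,-0.18],0]], "gripper": 0}}

```text
time_s: 4.5
eef_pos: [483.9, 204.0, 66.2]
ee_rot: [0.164, 0.688, 0.164, -0.688]
force: [-0.2, 0.7, -0.8]
grip_width: 0.498
```

Run:
```python
from h import *
from rig import ctrl,capture
c=capture("wrist");p=ctrl.sense();print(p["eef_pos"],p["force"],p["grip_width"])
cv2.imwrite("pics/w5.png",c["image"])
```

```text
[483.18968508 203.84388759  64.86940386] [-0.96286507 -0.34330271 -0.93039544] 0.49533456692269195
```

View pics/w5.png

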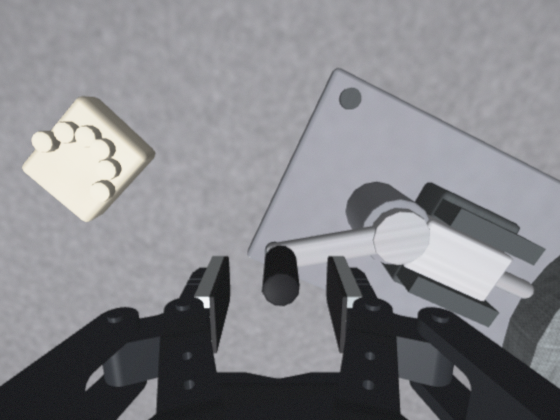

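>>> {"method": "step_arm", "body": {"commands": [[[0,0,0],0],[[0,0,0],0],[[0,0,0],0],[[0,0,0],0],[[0,0,0],0]], "gripper": 1, "force": 20}}

```text
time_s: 5.05
eef_pos: [484.4, 203.3, 66.8]
ee_rot: [0.165, 0.688, 0.164, -0.688]
force: [2.6, -3.9, -1.9]
grip_width: 0.175
```

Run:
```python
from h import *
from rig import ctrl,capture
c=capture("wrist");p=ctrl.sense();print(p["eef_pos"],p["force"],p["grip_width"])
cv2.imwrite("pics/w6.png",c["image"][180:400,160:420])
```

```text
[484.46200728 203.33941332  66.85010031] [ 1.5166517  -5.56504512 -2.58949942] 0.1732157039221307
```

View pics/w6.png

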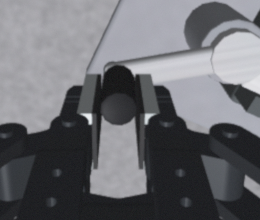

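The grip width of 0.175 (about 15 mm) confirms it: the tips sit about 19 mm above the TCP reading. I'll re-grip 10 mm deeper.

>>> {"method": "step_arm", "body": {"commands": [[[0,0,0],0],[[0,0,0],0],[[0.01,-0.03,-0.15],0],[[0,0,-0.15],0],[[0,0,0],0]], "gripper": 0.2}}

```text
time_s: 5.6
eef_pos: [483.7, 202.7, 53.7]
ee_rot: [-0.164, -0.687, -0.164, 0.688]
force: [0.4, -0.6, -0.7]
grip_width: 0.399
```

>>> {"method": "step_arm", "body": {"commands": [[[0,0,0],0],[[0,0,0],0],[[0,0,0],0],[[0,0,0],0]], "gripper": 1, "force": 35}}

```text
time_s: 6.0
eef_pos: [484.3, 203.1, 54.8]
ee_rot: [-0.164, -0.688, -0.164, 0.688]
force: [-0.8, 2.0, -0.3]
grip_width: 0.176
```

>>> {"method": "step_arm", "body": {"commands": [[[0.15,0.12,0],0],[[0.2,0.11,0],0],[[0.21,0.08,0],0],[[0.22,0.05,0],0],[[0.22,0.02,0],0]]}}

```text
time_s: 6.5
eef_pos: [523.8, 217.5, 54.7]
ee_rot: [-0.164, -0.687, -0.164, 0.689]
force: [-5.7, -4.3, 3.9]
grip_width: 0.17
```

>>> {"method": "step_arm", "body": {"commands": [[[0.23,-0.02,0],0],[[0.22,-0.05,0],0],[[0.21,-0.08,0],0],[[0,0,0],0]]}}

```text
time_s: 6.9
eef_pos: [552.0, 213.7, 55.0]
ee_rot: [0.163, 0.689, 0.165, -0.687]
force: [3.5, 9.7, -3.7]
grip_width: 0.17
```

>>> {"method": "step_arm", "body": {"commands": [[[0.2,-0.1,0],0],[[0.09,-0.06,0],0],[[0.09,-0.08,0],0],[[0,0,0],0]]}}

```text
time_s: 7.3
eef_pos: [566.7, 206.6, 55.1]
ee_rot: [0.162, 0.689, 0.166, -0.686]
force: [3.7, 24.4, -3.9]
grip_width: 0.172
```

Run:
```python
from h import *
from rig import ctrl,capture
c=capture("wrist");p=ctrl.sense();print(p["eef_pos"],p["force"],p["grip_width"])
cv2.imwrite("pics/w7.png",c["image"])
```

```text
[566.73828035 206.59943091  55.08064042] [ 3.05965583 23.20941962 -4.4799277 ] 0.17118475354566437
```

View pics/w7.png

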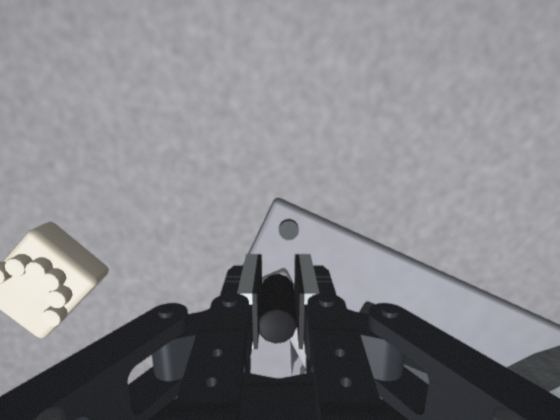

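Run:
```python
import numpy as np
from scipy.optimize import least_squares
P=np.array([(484.3,203.1),(523.8,217.5),(552,213.7),(566.7,206.6)])
r=least_squares(lambda c:np.hypot(*(P-c).T)-60,(523,157));print(r.x,r.fun)
print(np.arctan2(*(P-r.x).T))
```

```text
[527.30128691 159.38785112] [ 1.31771877 -1.7824695  -0.33563924  1.49183357]
[-0.77720052 -0.06017777  0.42680102  0.69542859]
```

>>> {"method": "step_arm", "body": {"commands": [[[0.06,-0.05,0],0],[[0,0,0],0],[[0,0,0],0]]}}

```text
time_s: 7.65
eef_pos: [566.8, 206.5, 55.0]
ee_rot: [0.161, 0.688, 0.168, -0.688]
force: [-6.8, 31.4, 2.4]
grip_width: 0.172
```

>>> {"method": "step_arm", "body": {"commands": [[[0,0.15,0],0],[[0,0,0],0]]}}

```text
time_s: 7.85
eef_pos: [566.8, 206.9, 54.7]
ee_rot: [-0.165, -0.686, -0.165, 0.689]
force: [-8.8, 0.5, 5.4]
grip_width: 0.17
```

>>> {"method": "step_arm", "body": {"commands": [[[0,0,0],0],[[0,0,0],0],[[0,0,0],0],[[0,0,0.7],0],[[0,0,0.9],0]], "gripper": 0}}

```text
time_s: 8.35
eef_pos: [567.7, 206.1, 118.2]
ee_rot: [-0.164, -0.687, -0.164, 0.689]
force: [0.0, 0.4, 0.4]
grip_width: 0.501
```

>>> {"method": "step_arm", "body": {"commands": [[[-0.2,-0.5,0.3],0],[[-0.3,-0.7,0.3],0],[[0,0,0],0]]}}

```text
time_s: 8.65
eef_pos: [548.6, 156.2, 144.7]
ee_rot: [0.164, 0.689, 0.163, -0.687]
force: [-0.7, 0.3, -1.0]
grip_width: 0.5
```

Run:
```python
from h import *
from rig import ctrl,capture
c=capture("wrist");p=ctrl.sense();print(p["time_s"],p["eef_pos"],p["force"],p["grip_width"])
cv2.imwrite("pics/w8.png",c["image"])
d=capture("side");cv2.imwrite("pics/s8.png",cv2.resize(d["image"][180:290,255:325],None,fx=5,fy=5,interpolation=cv2.INTER_CUBIC))
for X in((491.5,9.7,114),(491.5,9.7,77),(527.2,-25.5,74)):print(proj(c,X))
```

```text
8.7 [548.75521826 157.40122528 143.78354423] [0.01812855 0.52223279 0.03357188] 0.5034259696203996
[434.21339155 400.57998102]
[413.53696196 362.30563302]
[476.08810008 341.90348438]
```

View pics/w8.png

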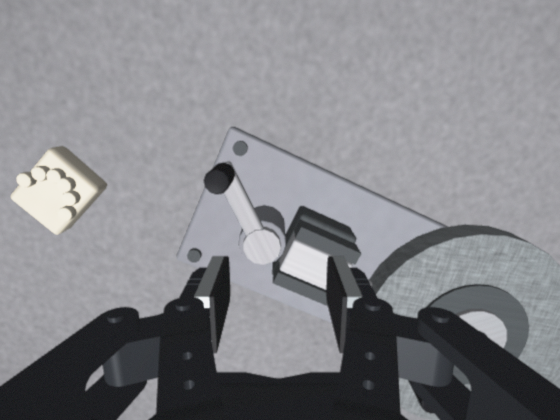

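View pics/s8.png

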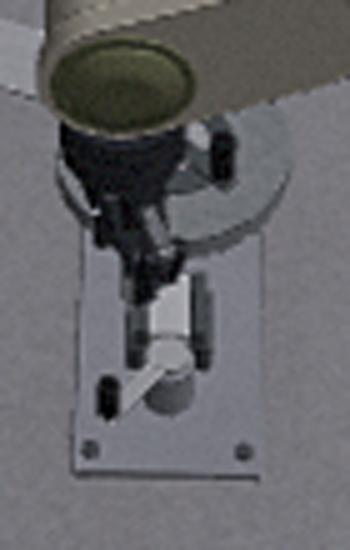

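The lever is over, with its knob at (219,178) in the wrist view and mirrored in the side view. On to the crank knob.

>>> {"method": "step_arm", "body": {"commands": [[[-0.36,-0.92,-0.1],0],[[-0.36,-0.92,-0.1],0],[[-0.36,-0.92,-0.1],0],[[-0.35,-0.93,-0.1],0],[[0,0,0],0]]}}

```text
time_s: 9.25
eef_pos: [490.2, 8.4, 125.9]
ee_rot: [-0.163, -0.687, -0.163, 0.689]
force: [0.2, -0.4, 0.1]
grip_width: 0.494
```

Run:
```python
from h import *
from rig import ctrl,capture
c=capture("wrist");p=ctrl.sense();print(p["time_s"],p["eef_pos"],p["force"],p["grip_width"])
cv2.imwrite("pics/w9.png",c["image"])
e=p["eef_pos"]
for X in((491.5,9.7,114),(491.5,9.7,77),(e[0],e[1],114),(527.2,-25.5,74)):print(proj(c,X))
print(blobs(c,235,200,320,330,th=40,amin=80))
```

```text
9.3 [491.04731769   9.93420163 126.29457795] [0.02137739 0.6295363  0.58078048] 0.501041052547873
[276.11978489 246.10566838]
[276.42185423 223.75598354]
[275.33550398 246.6367434 ]
[352.76039428 197.6243549 ]
[([27, 16, 29, 28, 508], [276.6, 227.9])]
```

View pics/w9.png

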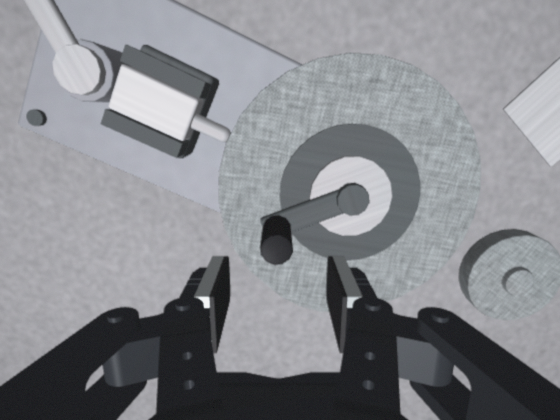

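>>> {"method": "step_arm", "body": {"commands": [[[0.01,0,-0.6],0],[[0,0,-0.6],0],[[0,0,-0.4],0],[[0,0,0],0],[[0,0,0],0]]}}

```text
time_s: 9.8
eef_pos: [492.2, 11.6, 63.1]
ee_rot: [0.165, 0.688, 0.165, -0.688]
force: [-0.0, -0.8, -0.3]
grip_width: 0.5
```

>>> {"method": "step_arm", "body": {"commands": [[[0,0,0],0],[[0,0,0],0],[[0,0,0],0],[[0,0,0],0],[[0,0,0],0]], "gripper": 1, "force": 20}}

```text
time_s: 10.3
eef_pos: [492.4, 10.6, 63.7]
ee_rot: [0.165, 0.689, 0.164, -0.687]
force: [1.9, -0.6, 5.9]
grip_width: 0.204
```

Gripped (width 0.204, about 17 mm; crank at 134°, radius 50). Next, the row table for a circle.

```bash
cat > circ.py <<'E'
import sys,numpy as np
t0,dt,n,k=map(float,sys.argv[1:5])  # start deg, deg/row, rows, rows per call
a=np.radians(t0+dt*np.arange(int(n)+1));P=50/40*np.c_[np.cos(a),np.sin(a)]
Q=np.round(P-P[0],2);D=np.diff(Q,axis=0)
for i in range(0,len(D),int(k)):
    print(round(t0+dt*(i+k)),[[[round(x,2)+0,round(y,2)+0,0],0] for x,y in D[i:i+int(k)].tolist()])
E
python3 circ.py 134 5 75 5
```

```text
159 [[[-0.08, -0.08, 0], 0], [[-0.06, -0.08, 0], 0], [[-0.06, -0.1, 0], 0], [[-0.06, -0.09, 0], 0], [[-0.04, -0.1, 0], 0]]
184 [[[-0.03, -0.1, 0], 0], [[-0.03, -0.11, 0], 0], [[-0.01, -0.11, 0], 0], [[-0.01, -0.11, 0], 0], [[0.0, -0.11, 0], 0]]
209 [[[0.01, -0.1, 0], 0], [[0.03, -0.11, 0], 0], [[0.03, -0.11, 0], 0], [[0.04, -0.1, 0], 0], [[0.05, -0.1, 0], 0]]
234 [[[0.05, -0.09, 0], 0], [[0.07, -0.09, 0], 0], [[0.07, -0.08, 0], 0], [[0.08, -0.07, 0], 0], [[0.08, -0.07, 0], 0]]
259 [[[0.09, -0.06, 0], 0], [[0.1, -0.05, 0], 0], [[0.1, -0.05, 0], 0], [[0.1, -0.03, 0], 0], [[0.11, -0.03, 0], 0]]
284 [[[0.11, -0.01, 0], 0], [[0.11, -0.01, 0], 0], [[0.11, 0.0, 0], 0], [[0.1, 0.02, 0], 0], [[0.11, 0.02, 0], 0]]
309 [[[0.11, 0.03, 0], 0], [[0.1, 0.04, 0], 0], [[0.09, 0.05, 0], 0], [[0.1, 0.05, 0], 0], [[0.08, 0.07, 0], 0]]
334 [[[0.09, 0.07, 0], 0], [[0.07, 0.08, 0], 0], [[0.07, 0.09, 0], 0], [[0.06, 0.09, 0], 0], [[0.05, 0.09, 0], 0]]
359 [[[0.05, 0.1, 0], 0], [[0.03, 0.11, 0], 0], [[0.03, 0.1, 0], 0], [[0.01, 0.11, 0], 0], [[0.01, 0.11, 0], 0]]
384 [[[0.0, 0.11, 0], 0], [[-0.02, 0.11, 0], 0], [[-0.02, 0.1, 0], 0], [[-0.03, 0.11, 0], 0], [[-0.04, 0.1, 0], 0]]
409 [[[-0.05, 0.1, 0], 0], [[-0.06, 0.09, 0], 0], [[-0.06, 0.09, 0], 0], [[-0.07, 0.08, 0], 0], [[-0.08, 0.07, 0], 0]]
434 [[[-0.09, 0.07, 0], 0], [[-0.09, 0.06, 0], 0], [[-0.09, 0.05, 0], 0], [[-0.1, 0.05, 0], 0], [[-0.11, 0.03, 0], 0]]
459 [[[-0.1, 0.03, 0], 0], [[-0.11, 0.01, 0], 0], [[-0.11, 0.01, 0], 0], [[-0.11, 0.0, 0], 0], [[-0.11, -0.01, 0], 0]]
484 [[[-0.1, -0.03, 0], 0], [[-0.11, -0.03, 0], 0], [[-0.1, -0.04, 0], 0], [[-0.1, -0.05, 0], 0], [[-0.09, -0.05, 0], 0]]
509 [[[-0.09, -0.07, 0], 0], [[-0.08, -0.07, 0], 0], [[-0.08, -0.08, 0], 0], [[-0.06, -0.08, 0], 0], [[-0.06, -0.1, 0], 0]]
```

>>> {"method": "step_arm", "body": {"commands": [[[-0.08,-0.08,0.04],0],[[-0.06,-0.08,0],0],[[-0.06,-0.1,0],0],[[-0.06,-0.09,0],0],[[-0.04,-0.1,0],0]]}}

```text
time_s: 10.8
eef_pos: [481.2, -7.8, 64.0]
ee_rot: [0.165, 0.689, 0.163, -0.686]
force: [15.6, -1.2, -15.4]
grip_width: 0.205
```

>>> {"method": "step_arm", "body": {"commands": [[[-0.03,-0.1,0],0],[[-0.03,-0.11,0],0],[[-0.01,-0.11,0],0],[[-0.01,-0.11,0],0],[[0,-0.11,0],0]]}}

```text
time_s: 11.3
eef_pos: [478.9, -28.7, 64.1]
ee_rot: [0.164, 0.69, 0.163, -0.686]
force: [20.5, 4.9, -18.1]
grip_width: 0.2
```

Radial load is 20 N, so my circle is about 2.5 mm too far in -x. I'll ease that off, and undo the z lift, before going on.

>>> {"method": "step_arm", "body": {"commands": [[[0.03,0,-0.02],0],[[0.03,0,-0.01],0],[[0,0,0],0]]}}

```text
time_s: 11.6
eef_pos: [479.7, -29.3, 63.7]
ee_rot: [0.165, 0.688, 0.164, -0.687]
force: [4.4, -2.6, 2.6]
grip_width: 0.198
```

```bash
python3 circ.py 185 5 30 5
```

```text
210 [[[0.01, -0.11, 0], 0], [[0.03, -0.1, 0], 0], [[0.03, -0.11, 0], 0], [[0.04, -0.1, 0], 0], [[0.05, -0.1, 0], 0]]
235 [[[0.06, -0.09, 0], 0], [[0.07, -0.08, 0], 0], [[0.07, -0.08, 0], 0], [[0.08, -0.08, 0], 0], [[0.09, -0.06, 0], 0]]
260 [[[0.09, -0.06, 0], 0], [[0.1, -0.05, 0], 0], [[0.1, -0.05, 0], 0], [[0.1, -0.03, 0], 0], [[0.11, -0.02, 0], 0]]
285 [[[0.11, -0.02, 0], 0], [[0.11, 0.0, 0], 0], [[0.1, 0.0, 0], 0], [[0.11, 0.02, 0], 0], [[0.11, 0.02, 0], 0]]
310 [[[0.1, 0.03, 0], 0], [[0.1, 0.05, 0], 0], [[0.1, 0.05, 0], 0], [[0.09, 0.06, 0], 0], [[0.09, 0.06, 0], 0]]
335 [[[0.08, 0.08, 0], 0], [[0.07, 0.08, 0], 0], [[0.07, 0.08, 0], 0], [[0.06, 0.09, 0], 0], [[0.05, 0.1, 0], 0]]
```

>>> {"method": "step_arm", "body": {"commands": [[[0.01,-0.11,0],0],[[0.03,-0.1,0],0],[[0.03,-0.11,0],0],[[0.04,-0.1,0],0],[[0.05,-0.1,0],0]]}}

```text
time_s: 12.1
eef_pos: [486.0, -48.8, 63.7]
ee_rot: [0.164, 0.689, 0.164, -0.687]
force: [6.3, 8.1, 3.7]
grip_width: 0.2
```

>>> {"method": "step_arm", "body": {"commands": [[[0.06,-0.09,0],0],[[0.07,-0.08,0],0],[[0.07,-0.08,0],0],[[0.08,-0.08,0],0],[[0.09,-0.06,0],0]]}}

```text
time_s: 12.6
eef_pos: [500.1, -64.0, 63.6]
ee_rot: [0.163, 0.688, 0.165, -0.687]
force: [2.0, 7.0, 6.9]
grip_width: 0.204
```

>>> {"method": "step_arm", "body": {"commands": [[[0.09,-0.05,0],0],[[0.1,-0.04,0],0],[[0.1,-0.05,0],0],[[0.1,-0.03,0],0],[[0.11,-0.02,0],0]]}}

```text
time_s: 13.1
eef_pos: [519.5, -72.2, 63.6]
ee_rot: [-0.164, -0.687, -0.165, 0.688]
force: [-2.2, 1.7, 8.5]
grip_width: 0.204
```

>>> {"method": "step_arm", "body": {"commands": [[[0.11,-0.02,0],0],[[0.11,0,0],0],[[0.1,0,0],0],[[0.11,0.02,0],0],[[0.11,0.02,0],0]]}}

```text
time_s: 13.6
eef_pos: [541.0, -71.8, 63.7]
ee_rot: [-0.164, -0.687, -0.165, 0.688]
force: [-4.0, 0.6, 9.4]
grip_width: 0.205
```

>>> {"method": "step_arm", "body": {"commands": [[[0.1,0.03,0],0],[[0.1,0.05,0],0],[[0.1,0.05,0],0],[[0.09,0.06,0],0],[[0.09,0.06,0],0]]}}

```text
time_s: 14.1
eef_pos: [560.5, -62.3, 63.7]
ee_rot: [-0.164, -0.687, -0.164, 0.688]
force: [-1.8, -1.9, 7.4]
grip_width: 0.204
```

>>> {"method": "step_arm", "body": {"commands": [[[0.08,0.08,0.01],0],[[0.07,0.08,0],0],[[0.07,0.08,0],0],[[0.06,0.09,0],0],[[0.05,0.1,0],0]]}}

```text
time_s: 14.6
eef_pos: [574.4, -44.7, 63.8]
ee_rot: [0.164, 0.688, 0.164, -0.688]
force: [1.6, -4.2, 4.9]
grip_width: 0.204
```

>>> {"method": "step_arm", "body": {"commands": [[[0.05,0.1,0],0],[[0.03,0.11,0],0],[[0.03,0.1,0],0],[[0.01,0.11,0],0],[[0.01,0.11,0],0]]}}

```text
time_s: 15.1
eef_pos: [579.4, -23.1, 63.8]
ee_rot: [0.164, 0.688, 0.164, -0.688]
force: [2.5, -3.4, 4.9]
grip_width: 0.207
```

>>> {"method": "step_arm", "body": {"commands": [[[0,0.11,0],0],[[-0.02,0.11,0],0],[[-0.02,0.1,0],0],[[-0.03,0.11,0],0],[[-0.04,0.1,0],0]]}}

```text
time_s: 15.6
eef_pos: [575.3, -2.9, 63.8]
ee_rot: [0.165, 0.688, 0.164, -0.687]
force: [4.9, -8.3, 2.9]
grip_width: 0.202
```

The tangential drag jumped to about 9.6 N at crank 25°. I'll go on in finer steps.

>>> {"method": "step_arm", "body": {"commands": [[[-0.05,0.1,0],0],[[-0.06,0.09,0],0]]}}

```text
time_s: 15.8
eef_pos: [571.0, 4.7, 63.8]
ee_rot: [0.165, 0.688, 0.164, -0.687]
force: [6.2, -7.2, 2.8]
grip_width: 0.205
```

>>> {"method": "step_arm", "body": {"commands": [[[-0.06,0.09,0],0],[[-0.07,0.08,0],0]]}}

```text
time_s: 16.0
eef_pos: [565.6, 11.7, 63.8]
ee_rot: [0.165, 0.688, 0.164, -0.687]
force: [4.3, -5.8, 2.8]
grip_width: 0.204
```

>>> {"method": "step_arm", "body": {"commands": [[[-0.08,0.07,0],0],[[-0.09,0.07,0],0]]}}

```text
time_s: 16.2
eef_pos: [558.6, 17.7, 63.7]
ee_rot: [0.164, 0.688, 0.164, -0.687]
force: [3.2, -3.9, 5.7]
grip_width: 0.199
```

>>> {"method": "step_arm", "body": {"commands": [[[-0.09,0.06,0],0],[[-0.09,0.05,0],0]]}}

```text
time_s: 16.4
eef_pos: [550.9, 22.3, 63.7]
ee_rot: [-0.164, -0.688, -0.164, 0.688]
force: [2.1, -3.8, 5.5]
grip_width: 0.203
```

```bash
python3 - <<'E'
import numpy as np
from scipy.optimize import least_squares
P=np.array([(486,-48.8),(500.1,-64),(519.5,-72.2),(541,-71.8),(560.5,-62.3),(574.4,-44.7),(579.4,-23.1),(575.3,-2.9),(571,4.7),(565.6,11.7),(558.6,17.7),(550.9,22.3)])
F=np.array([(6.3,8.1),(2,7),(-2.2,1.7),(-4,.6),(-1.8,-1.9),(1.6,-4.2),(2.5,-3.4),(4.9,-8.3),(6.2,-7.2),(4.3,-5.8),(3.2,-3.9),(2.1,-3.8)])
r=least_squares(lambda c:np.hypot(*(P-c[:2]).T)-c[2],(528,-25,50));print(r.x,r.fun.round(1))
a=np.arctan2(*(P-r.x[:2]).T[::-1])
for x,f in zip(a,F):print(round(np.degrees(x),1),round(float(f@[-np.sin(x),np.cos(x)]),1),round(float(f@[np.cos(x),np.sin(x)]),1))
E
python3 circ.py 65 -5 13 1
```

```text
[529.14169575 -22.96659873  50.25003271] [ 0.   0.  -0.1  0.   0.1 -0.   0.   0.1 -0.1  0.1 -0.  -0. ]
-149.1 -3.7 -9.6
-125.3 -2.4 -6.9
-101.1 -2.5 -1.2
-76.4 -3.7 -1.5
-51.4 -2.6 0.4
-25.7 -3.1 3.3
-0.2 -3.4 2.5
23.5 -9.6 1.2
33.5 -9.4 1.2
43.6 -7.2 -0.9
54.1 -4.9 -1.3
64.3 -3.5 -2.5
60 [[[0.1, -0.05, 0], 0]]
55 [[[0.09, -0.06, 0], 0]]
50 [[[0.09, -0.07, 0], 0]]
45 [[[0.08, -0.07, 0], 0]]
40 [[[0.07, -0.08, 0], 0]]
35 [[[0.07, -0.09, 0], 0]]
30 [[[0.05, -0.09, 0], 0]]
25 [[[0.05, -0.09, 0], 0]]
20 [[[0.05, -0.11, 0], 0]]
15 [[[0.03, -0.1, 0], 0]]
10 [[[0.02, -0.11, 0], 0]]
5 [[[0.02, -0.1, 0], 0]]
0 [[[0.0, -0.11, 0], 0]]
```

Circle fit is excellent (0.1 mm). Now I'll sweep back clockwise across the hump.

>>> {"method": "step_arm", "body": {"commands": [[[0.1,-0.05,0],0],[[0.09,-0.06,0],0]]}}

```text
time_s: 16.6
eef_pos: [557.2, 18.7, 63.6]
ee_rot: [-0.163, -0.686, -0.165, 0.689]
force: [-7.1, 0.7, 10.4]
grip_width: 0.205
```

>>> {"method": "step_arm", "body": {"commands": [[[0.09,-0.07,0],0]]}}

```text
time_s: 16.7
eef_pos: [560.6, 16.2, 63.5]
ee_rot: [-0.163, -0.686, -0.165, 0.689]
force: [-7.1, 2.7, 12.4]
grip_width: 0.205
```

>>> {"method": "step_arm", "body": {"commands": [[[0.08,-0.07,0],0]]}}

```text
time_s: 16.8
eef_pos: [563.7, 13.6, 63.5]
ee_rot: [-0.163, -0.686, -0.166, 0.689]
force: [-8.3, 5.1, 13.7]
grip_width: 0.201
```

>>> {"method": "step_arm", "body": {"commands": [[[0.07,-0.08,0],0]]}}

```text
time_s: 16.9
eef_pos: [566.5, 10.7, 63.6]
ee_rot: [-0.163, -0.686, -0.166, 0.689]
force: [-7.7, 5.8, 13.7]
grip_width: 0.208
```

>>> {"method": "step_arm", "body": {"commands": [[[0.07,-0.09,0],0]]}}

```text
time_s: 17.0
eef_pos: [569.3, 7.4, 63.6]
ee_rot: [-0.163, -0.686, -0.166, 0.689]
force: [-7.4, 6.8, 12.8]
grip_width: 0.201
```

>>> {"method": "step_arm", "body": {"commands": [[[0.05,-0.09,0],0]]}}

```text
time_s: 17.1
eef_pos: [571.6, 3.9, 63.6]
ee_rot: [-0.163, -0.687, -0.166, 0.689]
force: [-5.0, 8.3, 12.3]
grip_width: 0.2
```

>>> {"method": "step_arm", "body": {"commands": [[[0.05,-0.09,0],0]]}}

```text
time_s: 17.2
eef_pos: [573.7, 0.4, 63.6]
ee_rot: [-0.163, -0.687, -0.166, 0.689]
force: [-5.6, 7.3, 11.7]
grip_width: 0.205
```

>>> {"method": "step_arm", "body": {"commands": [[[0.05,-0.11,0],0]]}}

```text
time_s: 17.3
eef_pos: [575.8, -4.0, 63.6]
ee_rot: [-0.163, -0.687, -0.166, 0.689]
force: [-4.1, 6.6, 9.9]
grip_width: 0.203
```

>>> {"method": "step_arm", "body": {"commands": [[[0.03,-0.1,0],0]]}}

```text
time_s: 17.4
eef_pos: [577.3, -8.2, 63.6]
ee_rot: [-0.163, -0.687, -0.166, 0.688]
force: [-2.3, 6.7, 9.5]
grip_width: 0.202
```

>>> {"method": "step_arm", "body": {"commands": [[[0.02,-0.11,0],0]]}}

```text
time_s: 17.5
eef_pos: [578.4, -12.7, 63.7]
ee_rot: [-0.163, -0.687, -0.166, 0.688]
force: [-0.1, 5.0, 8.0]
grip_width: 0.204
```

>>> {"method": "step_arm", "body": {"commands": [[[0.02,-0.1,0],0]]}}

```text
time_s: 17.6
eef_pos: [579.2, -17.1, 63.6]
ee_rot: [-0.163, -0.687, -0.165, 0.688]
force: [-2.6, 3.0, 8.9]
grip_width: 0.205
```

>>> {"method": "step_arm", "body": {"commands": [[[0,-0.11,0],0]]}}

```text
time_s: 17.7
eef_pos: [579.5, -21.6, 63.7]
ee_rot: [-0.163, -0.687, -0.165, 0.688]
force: [0.2, 2.8, 7.0]
grip_width: 0.204
```

Same 5° steps back counter-clockwise, for a matching profile.

>>> {"method": "step_arm", "body": {"commands": [[[0,0.11,0],0],[[-0.02,0.1,0],0]]}}

```text
time_s: 17.9
eef_pos: [578.8, -14.8, 63.7]
ee_rot: [-0.164, -0.687, -0.164, 0.688]
force: [1.1, -6.7, 5.9]
grip_width: 0.203
```

>>> {"method": "step_arm", "body": {"commands": [[[-0.02,0.11,0],0]]}}

```text
time_s: 18.0
eef_pos: [578.1, -10.6, 63.7]
ee_rot: [-0.165, -0.687, -0.164, 0.688]
force: [0.6, -9.0, 6.4]
grip_width: 0.202
```

>>> {"method": "step_arm", "body": {"commands": [[[-0.03,0.1,0],0]]}}

```text
time_s: 18.1
eef_pos: [577.0, -6.8, 63.7]
ee_rot: [-0.165, -0.687, -0.164, 0.688]
force: [1.4, -10.1, 5.2]
grip_width: 0.208
```

>>> {"method": "step_arm", "body": {"commands": [[[-0.05,0.11,0],0]]}}

```text
time_s: 18.2
eef_pos: [575.2, -2.6, 63.7]
ee_rot: [-0.165, -0.688, -0.164, 0.688]
force: [2.3, -9.8, 4.2]
grip_width: 0.202
```

>>> {"method": "step_arm", "body": {"commands": [[[-0.05,0.09,0],0]]}}

```text
time_s: 18.3
eef_pos: [573.4, 1.0, 63.7]
ee_rot: [0.165, 0.688, 0.164, -0.688]
force: [3.5, -8.8, 3.5]
grip_width: 0.203
```

>>> {"method": "step_arm", "body": {"commands": [[[-0.05,0.09,0],0]]}}

```text
time_s: 18.4
eef_pos: [571.4, 4.5, 63.7]
ee_rot: [0.165, 0.688, 0.164, -0.688]
force: [2.9, -8.7, 3.7]
grip_width: 0.206
```

>>> {"method": "step_arm", "body": {"commands": [[[-0.07,0.09,0],0]]}}

```text
time_s: 18.5
eef_pos: [568.7, 8.2, 63.7]
ee_rot: [0.165, 0.688, 0.164, -0.688]
force: [4.6, -8.2, 3.7]
grip_width: 0.204
```

>>> {"method": "step_arm", "body": {"commands": [[[-0.07,0.08,0],0]]}}

```text
time_s: 18.6
eef_pos: [565.8, 11.5, 63.7]
ee_rot: [0.165, 0.688, 0.164, -0.688]
force: [3.1, -8.3, 4.1]
grip_width: 0.206
```

>>> {"method": "step_arm", "body": {"commands": [[[-0.08,0.07,0],0]]}}

```text
time_s: 18.7
eef_pos: [562.6, 14.5, 63.7]
ee_rot: [0.165, 0.688, 0.164, -0.688]
force: [2.8, -6.5, 3.5]
grip_width: 0.204
```

>>> {"method": "step_arm", "body": {"commands": [[[-0.09,0.07,0],0]]}}

```text
time_s: 18.8
eef_pos: [558.9, 17.5, 63.7]
ee_rot: [0.164, 0.688, 0.164, -0.688]
force: [2.9, -5.3, 4.6]
grip_width: 0.204
```

>>> {"method": "step_arm", "body": {"commands": [[[-0.09,0.06,0],0]]}}

```text
time_s: 18.9
eef_pos: [555.0, 20.1, 63.7]
ee_rot: [-0.164, -0.688, -0.164, 0.688]
force: [2.2, -4.5, 5.9]
grip_width: 0.206
```

>>> {"method": "step_arm", "body": {"commands": [[[-0.1,0.05,0],0]]}}

```text
time_s: 19.0
eef_pos: [550.9, 22.3, 63.7]
ee_rot: [-0.164, -0.688, -0.164, 0.688]
force: [1.4, -4.2, 5.4]
grip_width: 0.2
```

Run:
```python
import numpy as np
from scipy.optimize import least_squares
cw="557.2 18.7 -7.1 .7;560.6 16.2 -7.1 2.7;563.7 13.6 -8.3 5.1;566.5 10.7 -7.7 5.8;569.3 7.4 -7.4 6.8;571.6 3.9 -5 8.3;573.7 .4 -5.6 7.3;575.8 -4 -4.1 6.6;577.3 -8.2 -2.3 6.7;578.4 -12.7 -.1 5;579.2 -17.1 -2.6 3;579.5 -21.6 .2 2.8"
cc="578.8 -14.8 1.1 -6.7;578.1 -10.6 .6 -9;577 -6.8 1.4 -10.1;575.2 -2.6 2.3 -9.8;573.4 1 3.5 -8.8;571.4 4.5 2.9 -8.7;568.7 8.2 4.6 -8.2;565.8 11.5 3.1 -8.3;562.6 14.5 2.8 -6.5;558.9 17.5 2.9 -5.3;555 20.1 2.2 -4.5;550.9 22.3 1.4 -4.2;579.4 -23.1 2.5 -3.4;575.3 -2.9 4.9 -8.3;571 4.7 6.2 -7.2;565.6 11.7 4.3 -5.8;558.6 17.7 3.2 -3.9;550.9 22.3 2.1 -3.8;574.4 -44.7 1.6 -4.2"
def T(s,sg):
    a=np.array(np.matrix(s));d=a[:,:2]-[529.14,-22.97];t=np.arctan2(d[:,1],d[:,0])
    return np.degrees(t),sg*(-np.sin(t)*a[:,2]+np.cos(t)*a[:,3])
A=T(cw,1);B=T(cc,-1)
for t,f in zip(*A):print("cw",t.round(1),f.round(1))
for t,f in zip(*B):print("cc",t.round(1),f.round(1))
# model: h=1.5(1+cos(6 (t-m))) within 30deg ; N=2.3+1.8h ; F=b+k*mu*N + s*N*dh/dt
def M(p,t,sg):
    b,k,m,lag=p;x=np.clip(t-m,-30,30);h=1.5*(1+np.cos(np.radians(6*x)));N=2.3+1.8*h
    dh=-1.5*np.sin(np.radians(6*x))*6  # mm per rad
    return b+k*N+sg*N*dh/50*lag
r=least_squares(lambda p:np.r_[M(p,A[0],-1)-A[1],M(p,B[0],1)-B[1]],(1,.6,30,1));print(r.x,np.std(r.fun))
J=np.linalg.inv(r.jac.T@r.jac);print("sd m",np.sqrt(J[2,2])*np.std(r.fun))
```

```text
cw 56.0 6.3
cw 51.2 7.2
cw 46.6 9.5
cw 42.0 9.5
cw 37.1 9.9
cw 32.3 9.7
cw 27.7 9.1
cw 22.1 7.7
cw 17.1 7.1
cw 11.8 4.9
cw 6.7 3.3
cw 1.6 2.8
cc 9.3 6.8
cc 14.2 8.9
cc 18.7 10.0
cc 23.9 9.9
cc 28.4 9.4
cc 33.0 8.9
cc 38.2 9.3
cc 43.2 8.2
cc 48.2 6.4
cc 53.7 5.5
cc 59.0 4.2
cc 64.3 3.1
cc -0.1 3.4
cc 23.5 9.6
cc 33.5 9.4
cc 43.6 7.2
cc 54.1 4.9
cc 64.3 3.5
cc -25.6 3.1
[ 1.72595623  1.09140111 31.94724694  1.13336505] 0.8595326241162421
sd m 0.7098974917580987
```

The fit puts the middle at crank 32° ± 1°. The clockwise and counter-clockwise peaks (about 38° and 22°) bracket it. Turning there.

>>> {"method": "step_arm", "body": {"commands": [[[0.1,-0.05,0],0],[[0.09,-0.06,0],0],[[0.09,-0.07,0],0],[[0.08,-0.07,0],0],[[0.07,-0.08,0],0]]}}

```text
time_s: 19.5
eef_pos: [566.5, 10.7, 63.5]
ee_rot: [-0.163, -0.686, -0.166, 0.689]
force: [-8.4, 5.8, 13.1]
grip_width: 0.202
```

>>> {"method": "step_arm", "body": {"commands": [[[0.07,-0.09,0],0],[[0.05,-0.09,0],0],[[0,0,0],0],[[0,0,0],0]]}}

```text
time_s: 19.9
eef_pos: [572.6, 2.4, 63.7]
ee_rot: [-0.164, -0.687, -0.165, 0.688]
force: [-1.0, -1.1, 7.0]
grip_width: 0.203
```

Crank is at 30.3°, with the load nearly zero. Letting go and rising.

>>> {"method": "step_arm", "body": {"commands": [[[0,0,0],0],[[0,0,0],0],[[0,0,0],0],[[0,0,0],0],[[0,0,0],0]], "gripper": 0}}

```text
time_s: 20.4
eef_pos: [573.0, 1.8, 63.4]
ee_rot: [-0.164, -0.688, -0.164, 0.688]
force: [-0.2, -0.6, 0.8]
grip_width: 0.5
```

>>> {"method": "step_arm", "body": {"commands": [[[0,0,0.5],0],[[0,0,0.8],0],[[0,0,0.8],0],[[-0.2,0,0.9],0],[[0,0,0],0]]}}

```text
time_s: 20.9
eef_pos: [566.6, 1.4, 188.4]
ee_rot: [0.165, 0.69, 0.163, -0.685]
force: [-0.4, -0.8, 0.3]
grip_width: 0.497
```

Run:
```python
from h import *
from rig import ctrl,capture
c=capture("wrist");p=ctrl.sense();print(p["time_s"],p["eef_pos"],p["force"],p["grip_width"])
cv2.imwrite("pics/w10.png",c["image"])
print(proj(c,(529.14+43.4,-22.97+25.3,114)), proj(c,(529.1,-23,74)))
```

```text
20.95 [565.82161014   1.54856917 185.65684993] [ 0.22164118  0.39767824 -0.09758362] 0.4984312040075844
[279.55290589 207.46718033] [282.53990645 252.34260272]
```

View pics/w10.png

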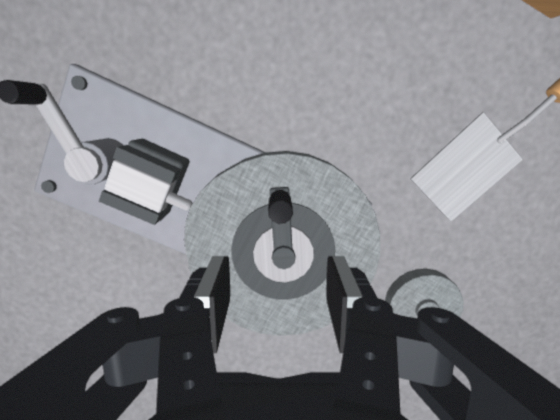

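The knob is at (280,208) as predicted, so the wheel stayed at 30°. The pin meets the rim at about (190,205), and the lever knob top is at (10,92). One check on the lever angle before handing in.

Run:
```python
from h import *
from rig import capture
c=capture("wrist")
a=onz(c,(83,164),72);b=onz(c,(9,91),97);h=onz(c,(284,256),74);d=b-a;y=a-h
print(a,b,h,np.hypot(*d[:2]),"from +y",np.arctan2(d[0],d[1]),"yaw",np.arctan2(-y[0],y[1]),"stand",np.arctan2(d[0],d[1])-np.arctan2(y[0],y[1]))
from rig import ctrl;print(ctrl.sense()["time_s"])
```

```text
[524.14021373 150.36963627  72.        ] [558.52805667 199.39650722  97.        ] [526.48100595 -24.82607449  74.        ] 59.88453737114071 from +y 0.6116703528757065 yaw 0.013360218321654923 stand 0.6250305711973614
21.0
```

This reading gives 0.625 rad on the stand against 0.70, but it comes from the image corner with an assumed pivot height. I'll look again from directly above the lever.

>>> {"method": "step_arm", "body": {"commands": [[[-0.13,0.87,0.1],0],[[-0.13,0.87,0.1],0],[[-0.13,0.87,0.1],0],[[-0.13,0.87,0.1],0],[[-0.13,0.87,0],0]]}}

```text
time_s: 21.5
eef_pos: [538.6, 177.0, 198.4]
ee_rot: [-0.164, -0.687, -0.164, 0.688]
force: [0.5, -0.2, -0.1]
grip_width: 0.499
```

>>> {"method": "step_arm", "body": {"commands": [[[0,0,0],0],[[0,0,0],0],[[0,0,0],0]]}}

```text
time_s: 21.8
eef_pos: [539.2, 174.7, 198.7]
ee_rot: [-0.164, -0.687, -0.164, 0.688]
force: [-0.8, 0.5, -0.6]
grip_width: 0.499
```

Run:
```python
from h import *
from rig import ctrl,capture
import pickle
c=capture("wrist");p=ctrl.sense();print(p["time_s"],p["eef_pos"],p["force"])
cv2.imwrite("pics/w11.png",c["image"]);pickle.dump(c,open("w11.pkl","wb"))
cv2.imwrite("pics/w11z.png",cv2.resize(c["image"][120:320,160:420],None,fx=3,fy=3,interpolation=cv2.INTER_CUBIC))
print(proj(c,(525.5,157,72)),proj(c,(566.8,206.9,97)))
```

```text
21.85 [539.30508129 174.59347005 198.92520752] [ 0.58865739 -0.04465907  0.45937174]
[288.78295834 219.31281898] [255.51805531 153.31593919]
```

View pics/w11.png

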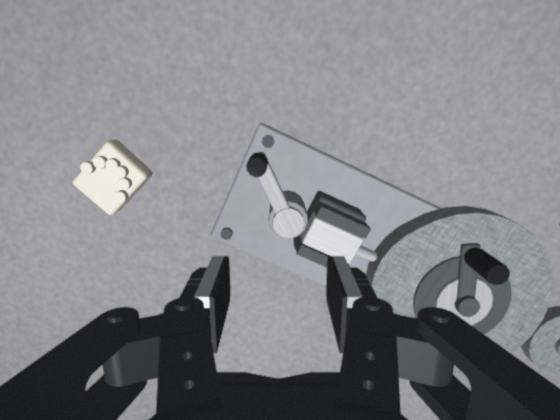

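View pics/w11z.png

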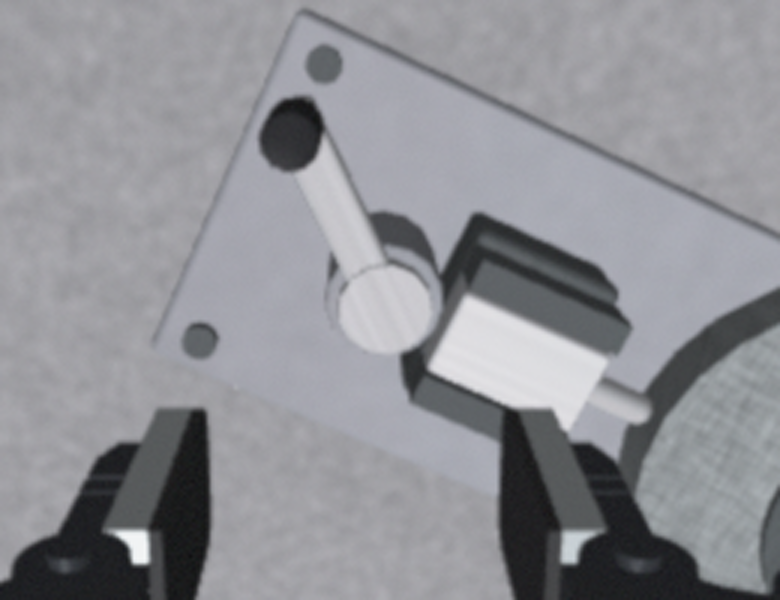

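Run:
```python
from h import *
import pickle
c=pickle.load(open("w11.pkl","rb"))
g=lambda p:(160+p[0]/3,120+p[1]/3)
def ang(p,q,z):
    a=onz(c,g(p),z);b=onz(c,g(q),z);d=b-a;return np.arctan2(d[0],d[1])
L=ang((345,278),(297,180),66);Rr=ang((385,262),(325,140),66)
e=[ang((780,238),(303,12),12),ang((494,494),(152,346),12),ang((570,428),(428,370),61),ang((610,357),(470,292),61)]
print(L,Rr,"stand y",e)
d=e[0]; 
for z in (72,75,78):
  a=onz(c,g((388,308)),z);b=onz(c,g((291,135)),97);print(z,a,b,np.hypot(*(b-a)[:2]),np.arctan2((b-a)[0],(b-a)[1]))
print(onz(c,(465,298),74))
im=c["image"];cv2.imwrite("pics/w11y.png",cv2.resize(im[145:245,230:310],None,fx=7,fy=6,interpolation=cv2.INTER_CUBIC)) if 0 else None
```

```text
0.6664134083518247 0.6544492663013479 stand y [np.float64(-0.03354768545209911), np.float64(-0.026474453726229776), np.float64(-0.058238127809414834), np.float64(-0.02055905577963327)]
72 [523.02316203 155.18998966  72.        ] [559.46577268 202.12888915  97.        ] 59.42494556469527 0.6601741527618383
75 [523.8611434  155.72913482  75.        ] [559.46577268 202.12888915  97.        ] 58.48612508081367 0.6545099391855426
78 [524.69912477 156.26827998  78.        ] [559.46577268 202.12888915  97.        ] 57.549242211643296 0.6486611097354682
[531.5194086  -20.55558166  74.        ]
```

The arm's edges give a lever direction of 0.66 rad. Adding the stand's yaw of about 0.03 makes 0.69 rad, so the joint is at about 1.39, which is at the stop. That agrees with the hard stop I felt. Handing in.

Run:
```python
from rig import ticket
print(ticket.finish_job())
```

```text
the job is handed in; nothing more can be done
None
```

The job is handed in at 21.9 s of the 72 s allowed. The lever is over at its stop, and the wheel is stopped with the middle of the high spot about 2° from the pointer by my fit. No verdict was reported.

**Lever:** I swung it over until extra push only raised the force, with no further movement. The last wrist view from above puts it at about 1.39 rad, against the 1.36 limit. An earlier view, with the lever near the image corner and an assumed pivot height, gave about 1.33, so I looked again from above and trusted that one.

**High spot:** I turned the crank with a 20 N grip. Knob drag was about 2.5 to 4 N away from the hump and 9 to 10 N on it, a little above the 5 to 8 N stated. I swept it in both directions in 5° steps. The drag peaks were at about 38° clockwise and 22° counter-clockwise, and a fit put the middle at crank 32° ± 1°. I stopped at 30.3° and let go. The next picture showed the knob had not moved.

**Along the way:**
- **Fingertips:** They turned out to be about 30 mm higher than the stated tool length implied, so the first close on the lever knob caught nothing. I lowered the tool and gripped again.
- **Side force on the crank:** It reached about 20 N (about 27 N with the vertical part) early in the first turn, until I shifted the circle by about 2.5 mm. I had no direct reading of the fingers' total force on the knob to hold against the 60 N limit.
- **Other checks:** The arm never went near the pointer or the other things on the bench. It was clear of everything at the end, at a tool height of about 200 mm.

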